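# Read a colour off a painted panel

### The arm

A 6-joint arm with a two-finger parallel gripper is mounted at the origin on the work surface. World frame = base frame: x ahead of the robot, y to its left, z up, the work surface at z = 0. Lengths are in m, angles in rad, forces in N, time in s.
With the tool pointing down it reaches from about 0.3 to 0.775 m from the base axis. Payload 14.6 kg.
Tool frame: the origin (TCP) lies on the centre line of the jaws, within the pads' length; the fingertips stand 19 mm ahead of it and the grasp point (between the pads) is the TCP; y points along the fingers, x is the direction in which the jaws open and shut, and the axes are right-handed (so a half turn about y gives the same grasp; the last joint's range is limited). The gripper opens to 94 mm and grips with 3 to 60 N. Pads are 16 mm wide; open, the fingers measure 119 mm over their backs; the gripper's body (75 mm by 177 mm) begins 78 mm behind the grasp point.
Start: joints at [-1.403, 0.3, 1.521, -0, 1.321, -0.067], TCP at [0.128, -0.535, 0.224] pointing down, gripper open.
Joint ranges: [-3.03, 3.03], [-0.79, 2.21], [0.23, 2.52], [-1.04, 4.18], [0, 3.07], [-2.55, 2.55]. Speed limits (rad/s): [2.22, 2.22, 2.57, 3.14, 3.14, 3.14].

### API

Orientations are given as [roll, pitch, yaw] about the fixed x, y, z axes, in that order (R = Rz(yaw) Ry(pitch) Rx(roll)).
In Python, from station import ctrl, optics gives the robot as it stands.
- The arm moves only by the tool jog_arm, never from a script. Its argument "targets" is a list of rows, each a list of 3 entries, a list of its own where there are three numbers: the finger opening in cm, from 0 to 9.4, then the shift along the tool's x, y, z in cm, then the turn about the tool's y in rad. A call has 1 to 10 rows; each row is the pose to reach, as a shift and turn from the pose commanded when the call began, along the tool's axes at that moment; what a row does not reach only later rows make up. A row lasts 1/10 s, in which the tool goes at most 50 mm and 8.59 degrees, less where a joint would pass 70% of its speed; a pose out of reach is approached as far as the arm can. A call with a gripper value outside its range is refused whole. The fingers move at their own pace and stop on an object; "grip_force" is the grip in N (left out, the last holds). Time passes only in rows, so rows that repeat a pose let the fingers close. It gives the time, the measured TCP pose, the force and the opening at its end, in the units of the state.
- ctrl.get_obs(): the state, without advancing time (a new reading comes with each control period).
- optics.camera(name): name is "scene" or "side" or "wrist"; returns a dict with "img" (480x640x3 uint8, red, green, blue), "range_z" (480x640 float32, m along the optical axis (not along the pixel's ray), 0 where there is no reading), "camera_matrix" (3x3 intrinsics, pixels), "k1" (the pictures are not rectified: a ray, as slopes to the right and down, at radius r is drawn at 1 + k1 r^2 times it, then the intrinsics apply), "world_to_cam" (4x4, takes a point from world to camera coordinates); the wrist camera has in their place "mount" (4x4, takes a point from camera to tool coordinates, whose origin is the TCP and whose axes are the tool frame's). Camera axes: x right, y up, looking along -z (the intrinsics and any distortion apply to the point x, -y, -z); pixel columns grow to the right and rows downward; lengths in m; the calibration is good to about 2 mm. A picture is of the moment at which its call begins: read the wrist's pose just before it.
- ctrl.hand_in(): hands the job in, once; it reports no verdict.
The state is a dict: "time_s": time; "qpos": joint angles; "joint_vel": joint speeds; "tau": joint torques, N m; "ee_pos": TCP position; "eef_rot": TCP orientation; "force": force on the tool from outside, world axes, zero at the start; "moment": the same for the moment, N m; "grip_width": finger opening in m.
Only numpy, scipy, OpenCV 4.12 (cv2) and the standard library are available. Lean on these libraries where they do the work, as an engineer would, in place of code of your own. Each camera call takes 0.05 s, during which the arm holds its last target. There are 200 camera calls.

### The job

Take the pen-shaped colour reader out of its dock, put its sprung nose through the orange-ringed window of the grey plate taped to the painted panel, and hold it square to the panel with light pressure, the nose about half pushed in against the paint. The program finishes while still holding it there, so that the reader can take its reading: keep hold and keep the pressure. Never press hard, keep the gripper itself off the easel and panel, and leave the other things on the table where they are.

Things in the scene. Friction and masses are not known exactly. Their poses are not given: they have to be found in the camera images.
- reader_grip (a point): Colour reader: round black housing 30 mm wide, 100 mm long, rubber grip band between two orange rings, pale-blue display on top, 0.12 kg. Point: on its axis in mid band, 60 mm above the housing's lower face, 40 mm below its top. z axis: from nose to display. At first it stands upright, loose, nose down in the dock, this point 92 mm above the table, the housing's top 82 mm clear of the dock.
- reader_tip (a point): Centre of the flat end of the reader's nose, on the reader's axis. The nose is a bright metal rod, 10 mm in diameter, rim bevelled 1 mm, that sticks out 26 mm below the housing when free: this point is then 86 mm from reader_grip. It slides straight into the housing against a spring. z axis as reader_grip.
- reader_nose (a joint): How far the nose is pushed into the housing, in m: 0 free, 0.005 half in, 0.010 fully in. The spring pushes back with about 0.8 N at first touch, 2.8 N half in, 4.8 N fully in; beyond that the stop is hard.
- dock: White plastic dock fixed on the table: round base 60 mm wide, 32 mm high, on it an open cup 44 mm outside, 33 mm inside, its rim 50 mm above the table. The reader's housing stands 18 mm deep in the cup, its nose hanging free in a well below; it comes out straight up (44 mm frees the tip). Origin: centre of the underside; z up.
- window (a point): The marked spot: centre of the orange-ringed window, at the painted surface. A 15 mm round through hole in a grey plate, 60 mm (up the slope) x 130 mm x 4 mm thick, taped flat on the panel. It is the end window on the plate's -y side; two more windows, 40 mm and 80 mm from it, have no ring. Ring: flat, 18 to 29 mm wide. z axis: square out of the panel; x up the slope; y level, across.
- easel: Wooden table easel, fixed: base 270 x 270 mm; its board (240 mm up the slope, 280 mm wide, 12 mm thick) is hinged along the near (-x) edge and rises away from the robot by 12 to 22 degrees, clamped there by side stays. Its far edge is up to 0.15 m above the table. Origin: centre of the base's underside; z up, x towards the high edge.
- board: The easel's tilting board, 240 mm up the slope, 280 mm wide, 12 mm thick, and fixed on it the rigid painted panel, 200 x 240 x 4 mm, with rows of dried colour patches; a ledge 12 mm high runs along the low edge. Origin: on the hinge line at mid-width, at the board's underside, 16 mm below the painted surface; z axis square out of the panel, x up the slope.
- glass_jar: Bystander: amber glass jar with a steel lid, 60 mm in diameter and 85 mm high, loose. Origin: centre of the underside.
- medium_bottle: Bystander: white bottle with a black cap, 58 mm in diameter and 165 mm high, loose. Origin: centre of the underside.
- paint_tin: Bystander: tin with a paper label, 80 mm in diameter and 75 mm high, loose. Origin: centre of the underside.
- tape_roll: Bystander: cream roll of masking tape lying flat, 96 mm in outer diameter and 24 mm high, loose. Origin: centre of the underside.
- palette_knife: Bystander: palette knife lying on the table, 210 mm long, loose. Its x axis runs from handle to blade.
- flat_brush: Bystander: paint brush lying on the table, 230 mm long, loose. Its x axis runs from handle to bristles.
- brush_pot: Bystander: white ceramic pot with brushes standing in it (one piece), 80 mm in diameter, pot 105 mm and brushes about 215 mm high, loose. Origin: centre of the underside.

How it is judged:
By the outcome, as a careful person would: the job done as asked, in the order asked, and still so for the second after the job is handed in, while the arm keeps its last pose, push and grip.
It also fails if it takes over 38 s, if anything falls off the work surface, if the arm or the gripper's body presses on something with over 40 N, if the wrist force passes 120 N, or if a joint passes its speed limit or range.

## Working session

There is one attempt and no reset: what is moved stays moved. The work goes in short steps, Python scripts to look and compute and a tool call to move; the robot and the scene stay as the last step left them, time stands still between calls to the robot, and variables do not carry over. Pictures are saved under pics/ and viewed, about 8 in all and at most 12, crops included, and the job is handed in when it is done.

Besides the shell and the picture viewer there is one more tool, called after "Emit:" by a JSON object that holds its "op" and its "data", one argument or row to a line. jog_arm: Moves the arm, as the interface text tells. Its arguments: {"type":"object","properties":{"targets":{"type":"array","items":{"type":"array"}},"grip_force":{"type":"number"}},"required":["targets"]}

```bash
mkdir -p pics; ls; cat > h.py <<'E'
import numpy as np, cv2, json
from scipy.spatial.transform import Rotation as R
from station import ctrl, optics
def pose(o):
    T=np.eye(4); T[:3,:3]=R.from_euler('xyz',o["eef_rot"]).as_matrix(); T[:3,3]=o["ee_pos"]; return T
def shot(name):
    o=ctrl.get_obs(); c=optics.camera(name)
    c["c2w"]=pose(o)@np.array(c["mount"]) if name=="wrist" else np.linalg.inv(np.array(c["world_to_cam"]))
    K=np.array(c["camera_matrix"]); h,w=c["range_z"].shape
    u,v=np.meshgrid(np.arange(w),np.arange(h))
    a=(u-K[0,2])/K[0,0]; b=(v-K[1,2])/K[1,1]
    x,y=a.copy(),b.copy()
    for _ in range(8):
        s=1+c["k1"]*(x*x+y*y); x,y=a/s,b/s
    c["rx"],c["ry"]=x,y; z=c["range_z"]
    P=np.stack([x*z,-y*z,-z],-1)
    c["P"]=P@c["c2w"][:3,:3].T+c["c2w"][:3,3]; c["P"][z<=0]=np.nan
    return c
def save(c,n): cv2.imwrite(f"pics/{n}.png",c["img"][:,:,::-1])
E
python3 - <<'E'
from h import *
o=ctrl.get_obs(); print(o)
ims=[]
for n in("scene","side","wrist"):
    c=shot(n); save(c,n); np.savez(f"{n}.npz",P=c["P"],img=c["img"],c2w=c["c2w"]); print(n,c["c2w"].round(3).tolist(),c["k1"],c["camera_matrix"])
E
```

```text
pics
{'time_s': 0.0, 'qpos': array([-1.40261515e+00,  3.00491238e-01,  1.52161108e+00, -1.00557248e-05,
        1.32073621e+00, -6.66191982e-02]), 'joint_vel': array([ 6.58628762e-05,  5.23248722e-04, -1.80479439e-03,  1.05149132e-03,
        4.32478460e-04,  1.75082059e-03]), 'tau': array([-3.31394040e-04, -5.31803727e+01, -3.52736664e+01,  7.07655237e-02,
        2.44454015e-02, -1.12939072e-04]), 'ee_pos': array([ 0.12789732, -0.53465284,  0.22386259]), 'eef_rot': array([-1.57072311e+00,  1.24375524e-03, -1.33599341e+00]), 'force': array([-0.61571767,  0.19246179,  0.20241862]), 'moment': array([-0.03569061, -0.00804986,  0.00256812]), 'grip_width': 0.09401866263503837}
scene [[0.535, -0.612, 0.583, 1.149], [0.845, 0.398, -0.358, -0.374], [-0.013, 0.683, 0.73, 0.844], [0.0, 0.0, 0.0, 1.0]] -0.003559746540731188 [[439.6500521    0.         322.41849943]
 [  0.         439.6500521  238.70563924]
 [  0.           0.           1.        ]]
side [[-0.99, 0.112, -0.087, 0.38], [-0.141, -0.747, 0.65, 1.084], [0.007, 0.656, 0.755, 1.296], [0.0, 0.0, 0.0, 1.0]] -0.188278936166305 [[611.30700332   0.         324.52593195]
 [  0.         611.30700332 239.74453178]
 [  0.           0.           1.        ]]
wrist [[0.233, 0.937, 0.262, 0.205], [-0.972, 0.225, 0.062, -0.514], [-0.001, -0.269, 0.963, 0.383], [0.0, 0.0, 0.0, 1.0]] 0.010490894298134597 [[357.41674777   0.         318.10857811]
 [  0.         357.41674777 240.33914871]
 [  0.           0.           1.        ]]
```

View pics/scene.png

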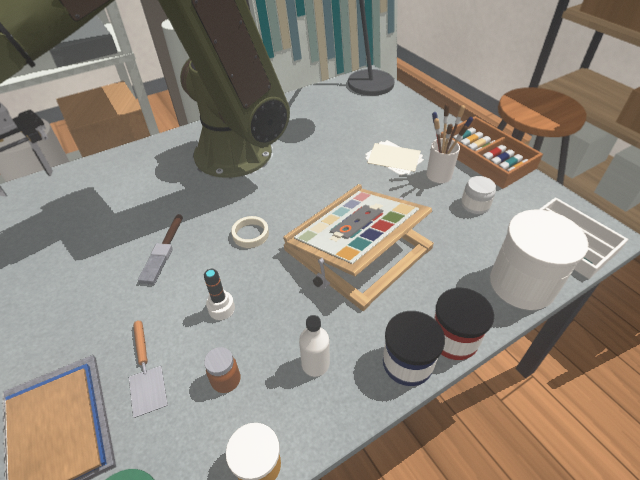

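View pics/side.png

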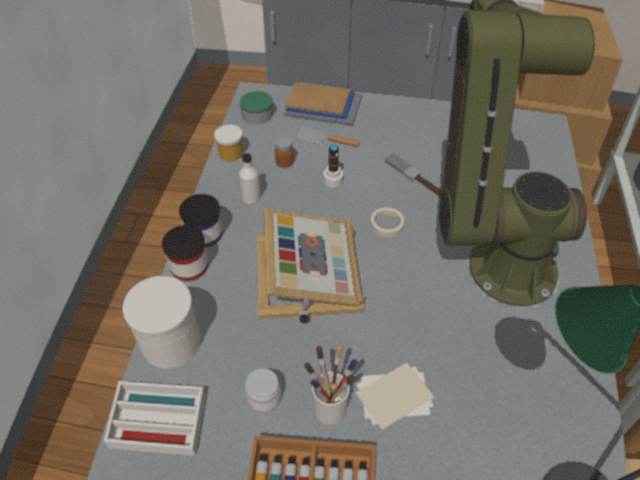

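The scene picture shows the reader at about (213,285) in its dock at (220,305), and the easel plate with its orange ring at about (345,229). The side picture shows the reader at (334,160) and the plate with its ring at about (313,241). The bottle and jar stand near the dock.

```bash
python3 - <<'E'
from h import *
for n,rb,wb in(("scene",(190,255,245,325),(290,185,430,265)),("side",(315,140,355,190),(270,215,355,300))):
    d=np.load(n+".npz");P=d["P"];I=d["img"]
    def crop(b): return P[b[1]:b[3],b[0]:b[2]].reshape(-1,3),I[b[1]:b[3],b[0]:b[2]].reshape(-1,3).astype(int)
    p,i=crop(rb)
    m=p[:,2]>0.02; q=p[m]; ii=i[m]; print(n,"obj n",len(q),"zmax",np.nanmax(q[:,2]))
    for a,b in((.02,.05),(.06,.085),(.085,.12),(.122,.14)):
        s=q[(q[:,2]>a)&(q[:,2]<b)]; print(a,len(s),np.median(s,0).round(4),np.ptp(s,0).round(3) if len(s) else '')
    bl=(ii[:,2]>ii[:,0]+40); print("blue",q[bl].mean(0).round(4),bl.sum())
    p,i=crop(wb); m=np.isfinite(p[:,0])&(p[:,2]>0.04); p,i=p[m],i[m]
    # ransac plane
    rng=np.random.default_rng(0);best=None
    for _ in range(300):
        a=p[rng.choice(len(p),3,False)];nn=np.cross(a[1]-a[0],a[2]-a[0]);L=np.linalg.norm(nn)
        if L<1e-5: continue
        nn/=L;k=abs((p-a[0])@nn)<.003
        if best is None or k.sum()>best.sum():best=k
    c=p[best].mean(0);nn=np.linalg.svd(p[best]-c)[2][2];nn*=np.sign(nn[2])
    print("plane",nn.round(4),"tilt",np.degrees(np.arccos(nn[2])).round(2),"az",np.degrees(np.arctan2(-nn[1],-nn[0])).round(2),c.round(4),best.sum())
    hsv=cv2.cvtColor(i[None].astype(np.uint8),cv2.COLOR_RGB2HSV)[0].astype(int)
    o=(hsv[:,0]<14)&(hsv[:,0]>3)&(hsv[:,1]>170)&(hsv[:,2]>150); print("orange",o.sum(),np.median(p[o],0).round(4),np.ptp(p[o],0).round(3))
im=[]
for n,b in(("scene",(285,175,435,275)),("side",(255,205,365,315))):
    I=cv2.imread(f"pics/{n}.png")[b[1]:b[3],b[0]:b[2]]; im.append(cv2.resize(I,(400,int(400*I.shape[0]/I.shape[1])),interpolation=cv2.INTER_CUBIC))
h=max(x.shape[0] for x in im); cv2.imwrite("pics/crop.png",np.hstack([cv2.copyMakeBorder(x,0,h-x.shape[0],0,0,cv2.BORDER_CONSTANT) for x in im]))
E
```

```text
scene obj n 876 zmax 0.13638729405993655
0.02 363 [ 0.5549 -0.2772  0.0333] [0.051 0.059 0.03 ]
0.06 95 [ 0.5495 -0.275   0.0732] [0.017 0.029 0.024]
0.085 158 [ 0.5497 -0.2757  0.1036] [0.019 0.03  0.034]
0.122 156 [ 0.543  -0.2738  0.132 ] [0.029 0.029 0.014]
blue [ 0.5378 -0.2731  0.1336] 52
plane [-0.2795 -0.0607  0.9582] tilt 16.62 az 12.24 [0.564  0.0918 0.094 ] 4623
  return _methods._mean(a, axis=axis, dtype=dtype,
  ret = um.true_divide(
Traceback (most recent call last):
ValueError: zero-size array to reduction operation maximum which has no identity
```

The reader's top is near (0.538, -0.273) at the right height of 0.132, and the panel tilts about 16.6°, up-slope azimuth about 12°. Moves keep the tool vertical, so the reader will have to be pivoted in the jaws, using the dock rim. First I need the orange ring's colour.

```bash
cat >> h.py <<'E'
def orange(i,h0=4,h1=16,s=130,v=110):
    q=cv2.cvtColor(i.astype(np.uint8),cv2.COLOR_RGB2HSV).astype(int)
    return (q[...,0]>=h0)&(q[...,0]<=h1)&(q[...,1]>s)&(q[...,2]>v)
E
python3 - <<'E'
from h import *
for n,px in(("scene",(345,229)),("side",(313,241))):
    d=np.load(n+".npz");P=d["P"];I=d["img"]
    u,v=px; b=np.s_[v-10:v+11,u-12:u+13]
    q=cv2.cvtColor(I[b],cv2.COLOR_RGB2HSV).astype(int); o=orange(I[b])
    w=P[b][o]; print(n,o.sum(),np.nanmedian(w,0).round(4),np.nanmean(w,0).round(4),np.nanstd(w,0).round(4))
    P2=P.reshape(-1,3)
    for nm,c in(("jar",(222,368)),("bottle",(315,345))) if n=="scene" else (("jar",(284,150)),("bottle",(249,180))):
        print(nm,P[c[1],c[0]].round(3))
im=[]
for n,b in(("scene",(285,175,435,275)),("side",(255,205,365,315))):
    I=cv2.imread(f"pics/{n}.png")[b[1]:b[3],b[0]:b[2]]; im.append(cv2.resize(I,(400,int(400*I.shape[0]/I.shape[1])),interpolation=cv2.INTER_CUBIC))
h=max(x.shape[0] for x in im); cv2.imwrite("pics/crop.png",np.hstack([cv2.copyMakeBorder(x,0,h-x.shape[0],0,0,cv2.BORDER_CONSTANT) for x in im]))
T=pose(ctrl.get_obs()); print("to above reader, tool axes cm",(T[:3,:3].T@(np.array([.538,-.273,.224])-T[:3,3])*100).round(2))
E
```

```text
scene 39 [0.5503 0.0608 0.0927] [0.551  0.0588 0.0929] [0.0079 0.0084 0.0025]
jar [ 0.72  -0.335  0.084]
bottle [ 0.789 -0.173  0.116]
side 43 [0.5511 0.061  0.0925] [0.5518 0.0594 0.0931] [0.0081 0.0087 0.0034]
jar [ 0.694 -0.308  0.074]
bottle [ 0.762 -0.135  0.101]
to above reader, tool axes cm [-1.592e+01  2.000e-02  4.597e+01]
```

View pics/crop.png

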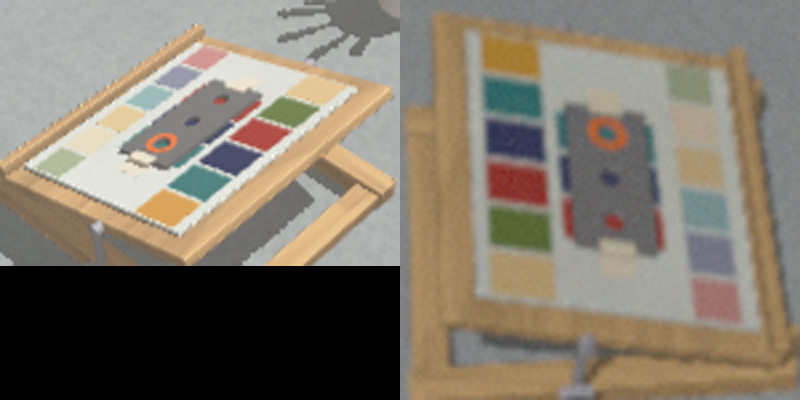

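The crops confirm the ring at the plate's end, at scene (345,229) and side (313,241). Both cameras agree on (0.551, 0.060, 0.0925), which is the plate's top surface. I'm moving above the reader.

Emit:
{"op": "jog_arm", "data": {
  "targets": [
    [9.4, [-1.5, 0, 4.5], 0],
    [9.4, [-3, 0, 9], 0],
    [9.4, [-5, 0, 14], 0],
    [9.4, [-6.5, 0, 19], 0],
    [9.4, [-8, 0, 24], 0],
    [9.4, [-10, 0, 29], 0],
    [9.4, [-12, 0, 34], 0],
    [9.4, [-14, 0, 39], 0],
    [9.4, [-15, 0, 43], 0],
    [9.4, [-15.9, 0, 46], 0]
  ],
  "grip_force": 20
}}

```text
time_s: 1.15
ee_pos: [0.5402, -0.2714, 0.2243]
eef_rot: [-1.571, 0.0, -1.335]
force: [-0.0, -0.8, 0.7]
grip_width: 0.094
```

Emit:
{"op": "jog_arm", "data": {
  "targets": [
    [9.4, [0, 0, 0], 0],
    [9.4, [0, 0, 0], 0],
    [9.4, [0, 0, 0], 0],
    [9.4, [0, 0, 0], 0]
  ]
}}

```text
time_s: 1.55
ee_pos: [0.5375, -0.2742, 0.2247]
eef_rot: [-1.571, -0.0, -1.338]
force: [0.2, 0.3, 0.4]
grip_width: 0.094
```

```bash
python3 - <<'E'
from h import *
c=shot("wrist"); save(c,"w1"); T=pose(ctrl.get_obs()); print(T.round(4))
Pt=(c["P"]-T[:3,3])@T[:3,:3]   # tool coords
z=c["P"][...,2]
d=np.hypot(c["P"][...,0]-.538,c["P"][...,1]+.273)
m=(d<.03)&(z>.1)
print(m.sum(), z[m].max())
t=m&(z>.128)&(z<.137); print("top",t.sum(),Pt[t].mean(0)*100,(Pt[t].min(0)+Pt[t].max(0))*50,c["P"][t].mean(0))
v,u=np.nonzero(t); print(u.mean(),v.mean())
# cup rim
r=(d<.04)&(z>.045)&(z<.054); print("rim",r.sum(),(Pt[r].min(0)+Pt[r].max(0))*50)
E
```

```text
[[ 2.312e-01  2.000e-04  9.729e-01  5.376e-01]
 [-9.729e-01 -2.000e-04  2.312e-01 -2.741e-01]
 [ 2.000e-04 -1.000e+00  1.000e-04  2.247e-01]
 [ 0.000e+00  0.000e+00  0.000e+00  1.000e+00]]
10111 0.33703803153516476
top 1055 [-0.36935731  9.39700772  0.28519959] [-0.38625877  9.38089894  0.22343737] [ 0.53951064 -0.26986568  0.13073387]
315.7118483412322 248.18009478672985
rim 491 [-0.35226791 17.51989639  0.74611773]
```

View pics/w1.png

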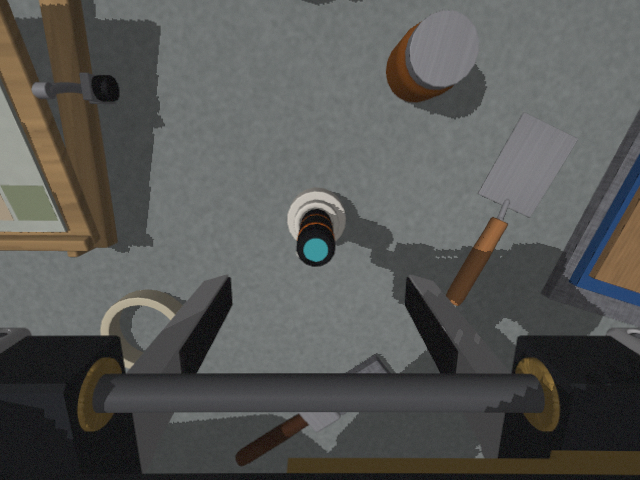

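The wrist view shows the reader's display at (316,248), about 4 mm to tool -x and 2.5 mm to tool +z of the TCP, with its top at 0.131 as expected. Tape and knife are low and clear of the fingers. I'm descending and gripping.

Emit:
{"op": "jog_arm", "data": {
  "targets": [
    [9.4, [-0.2, 3, 0.1], 0],
    [9.4, [-0.4, 6, 0.25], 0],
    [9.4, [-0.4, 9, 0.25], 0],
    [9.4, [-0.4, 11.5, 0.25], 0],
    [9.4, [-0.4, 13.3, 0.25], 0],
    [9.4, [-0.4, 13.3, 0.25], 0],
    [9.4, [-0.4, 13.3, 0.25], 0],
    [5, [-0.4, 13.3, 0.25], 0],
    [4, [-0.4, 13.3, 0.25], 0],
    [2, [-0.4, 13.3, 0.25], 0]
  ],
  "grip_force": 8
}}

```text
time_s: 2.6
ee_pos: [0.54, -0.2689, 0.0922]
eef_rot: [-1.57, -0.001, -1.336]
force: [0.1, 0.1, 0.1]
grip_width: 0.0734
```

Emit:
{"op": "jog_arm", "data": {
  "targets": [
    [2, [0, 0, 0], 0],
    [2, [0, 0, 0], 0],
    [2, [0, 0, 0], 0],
    [2, [0, 0, 0], 0],
    [2, [0, 0, 0], 0],
    [2, [0, 0, 0], 0],
    [2, [0, 0, 0], 0]
  ]
}}

```text
time_s: 3.3
ee_pos: [0.5399, -0.2691, 0.0914]
eef_rot: [-1.571, -0.001, -1.336]
force: [0.9, -3.2, -2.1]
grip_width: 0.0299
```

Emit:
{"op": "jog_arm", "data": {
  "targets": [
    [2, [0, -0.7, 0], 0],
    [2, [0, -1.4, 0], 0],
    [2, [0, -2.1, 0], 0],
    [2, [0, -2.8, 0], 0],
    [2, [0, -2.8, 0], 0],
    [2, [0, -2.8, 0], 0]
  ],
  "grip_force": 8
}}

```text
time_s: 3.9
ee_pos: [0.5399, -0.2686, 0.1196]
eef_rot: [-1.571, 0.0, -1.336]
force: [0.9, 0.3, -1.5]
grip_width: 0.0298
```

Emit:
{"op": "jog_arm", "data": {
  "targets": [
    [2, [0, 0, -0.5], 0],
    [2, [0, 0, -1], 0],
    [2, [0, 0, -1.3], 0],
    [2, [0, 0, -1.6], 0],
    [2, [0, 0, -1.8], 0],
    [2, [0, 0, -2.0], 0],
    [2, [0, 0, -2.0], 0]
  ],
  "grip_force": 5
}}

```text
time_s: 4.6
ee_pos: [0.5202, -0.2735, 0.1195]
eef_rot: [-1.571, -0.0, -1.336]
force: [0.6, 0.7, -0.7]
grip_width: 0.0299
```

```bash
cat >> h.py <<'E'
def axis(c,T):
    """reader's axis in tool coords from depth: points between the pads, cylinder fit"""
    from scipy.optimize import least_squares
    Pt=(c["P"]-T[:3,3])@T[:3,:3]
    return Pt
E
python3 - <<'E'
from h import *
o=ctrl.get_obs(); print(o["force"],o["grip_width"])
T=pose(o); c=shot("wrist"); save(c,"w2"); np.savez("w2.npz",Pt=(c["P"]-T[:3,3])@T[:3,:3],img=c["img"])
for n in("scene","side"):
    c=shot(n); save(c,n+"2"); np.savez(n+"2.npz",Pt=(c["P"]-T[:3,3])@T[:3,:3],img=c["img"])
a=cv2.imread("pics/scene2.png")[240:340,160:270];b=cv2.imread("pics/side2.png")[120:210,290:390];w=cv2.imread("pics/w2.png")[180:420,180:460]
f=lambda i,W:cv2.resize(i,(W,300),interpolation=cv2.INTER_CUBIC)
cv2.imwrite("pics/c2.png",np.hstack([f(a,300),f(b,300)]+[cv2.resize(w,(200,300))[:, :200]]))
E
```

```text
[ 0.57726045  0.7436416  -0.7404923 ] 0.029943755699912405
```

View pics/c2.png

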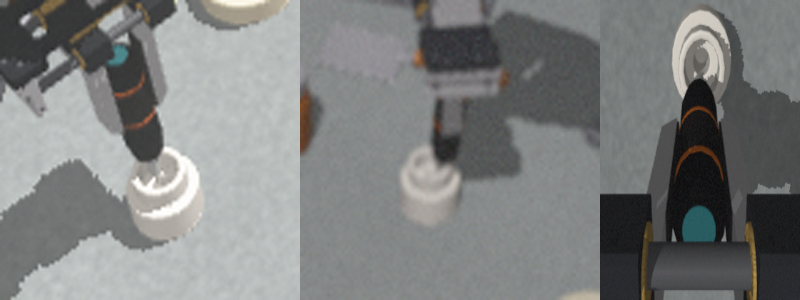

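The crops show the nose against the cup rim and the reader already leaning the right way. I'm pushing on to about 3.3 cm, then measuring the tilt.

Emit:
{"op": "jog_arm", "data": {
  "targets": [
    [2, [0, 0, -0.3], 0],
    [2, [0, 0, -0.6], 0],
    [2, [0, 0, -0.9], 0],
    [2, [0, 0, -1.1], 0],
    [2, [0, 0, -1.3], 0],
    [2, [0, 0, -1.3], 0],
    [2, [0, 0, -1.3], 0]
  ],
  "grip_force": 5
}}

```text
time_s: 5.45
ee_pos: [0.5076, -0.2765, 0.1194]
eef_rot: [-1.571, 0.0, -1.336]
force: [0.6, 0.2, -1.5]
grip_width: 0.0303
```

```bash
sed -i '/^def axis/,$d' h.py; cat >> h.py <<'E'
def axis(T,c):
    """cylinder fit (r 15 mm) to the reader's housing seen by the wrist camera, tool coords.
    returns point of the axis at tool y=0 (x,z in mm), slopes dx/dy, dz/dy, rms mm"""
    from scipy.optimize import least_squares
    P=(c["P"]-T[:3,3])@T[:3,:3]; I=c["img"].astype(int)
    m=(abs(P[...,0])<.0135)&(abs(P[...,2])<.06)&(P[...,1]>-.033)&(P[...,1]<.056)
    Q=P[m]
    def f(p,Q):
        d=np.array([p[2],1,p[3]]);d/=np.linalg.norm(d);r=Q-[p[0],0,p[1]]
        return np.linalg.norm(np.cross(r,d),axis=1)-.015
    p=np.array([0,0,0,.2])
    for k in range(4):
        s=least_squares(f,p,args=(Q,),loss="soft_l1",f_scale=.001);p=s.x
        e=abs(f(p,Q)); Q=Q[e<max(.0015,2.5*np.median(e))]
    return p[:2]*1e3,p[2:],len(Q),1e3*np.sqrt((f(p,Q)**2).mean())
E
cat > m.py <<'E'
from h import *
o=ctrl.get_obs();T=pose(o);print(o["force"].round(2),o["grip_width"].round(4))
for k in range(2):
    c=shot("wrist");a,s,n,e=axis(T,c);print("axis mm",a.round(2),"slopes deg",np.degrees(np.arctan(s)).round(2),n,round(e,2))
P=(c["P"]-T[:3,3])@T[:3,:3];I=c["img"].astype(int)
b=(I[...,2]>I[...,0]+40)&(abs(P[...,0])<.02)&(abs(P[...,1])<.06)&(abs(P[...,2])<.05)
print("display",b.sum(),(P[b].mean(0)*1e3).round(1))
q=P[b];cc=q.mean(0);n=np.linalg.svd(q-cc)[2][2];n*=np.sign(n[1]);print("display normal deg",np.degrees(np.arctan2([n[0],n[2]],n[1])).round(2))
E
python3 m.py
```

```text
Traceback (most recent call last):
  File "m.py", line 2, in <module>
    o=ctrl.get_obs();T=pose(o);print(o["force"].round(2),o["grip_width"].round(4))
                                                         ^^^^^^^^^^^^^^^^^^^^^
AttributeError: 'float' object has no attribute 'round'
```

```bash
sed -i 's/o\["grip_width"\].round(4)/o["grip_width"]/' m.py; python3 m.py
```

```text
[ 0.57  0.16 -1.49] 0.030294085530104202
axis mm [-1.77  2.75] slopes deg [1.000e-02 1.307e+01] 5168 0.42
axis mm [-1.79  2.81] slopes deg [ 0.02 13.05] 5161 0.42
display 834 [ -2.  -38.6  -3. ]
display normal deg [ 0.32 14.35]
```

Emit:
{"op": "jog_arm", "data": {
  "targets": [
    [2, [0, 0, -0.2], 0],
    [2, [0, 0, -0.4], 0],
    [2, [0, 0, -0.4], 0],
    [2, [0, 0, -0.4], 0]
  ],
  "grip_force": 5
}}

```text
time_s: 5.95
ee_pos: [0.5038, -0.2774, 0.1195]
eef_rot: [-1.571, 0.0, -1.336]
force: [-0.2, 0.2, -1.4]
grip_width: 0.0299
```

```bash
python3 m.py
```

```text
[-0.18  0.24 -1.39] 0.029904410051196047
axis mm [-1.79  3.53] slopes deg [ 0.03 15.44] 5486 0.42
axis mm [-1.78  3.54] slopes deg [-0.03 15.44] 5460 0.43
display 767 [ -2.  -38.1  -3.7]
display normal deg [ 0.14 16.58]
```

Emit:
{"op": "jog_arm", "data": {
  "targets": [
    [2, [0, 0, 0], 0],
    [2, [0, 0, 0], 0],
    [2, [0, -2, 0], 0],
    [2, [0, -4, 0], 0],
    [2, [0, -6, 0], 0],
    [2, [0, -8, 0], 0],
    [2, [0, -10, 0], 0],
    [2, [0, -10, 0], 0]
  ],
  "grip_force": 15
}}

```text
time_s: 6.85
ee_pos: [0.5046, -0.2778, 0.2219]
eef_rot: [-1.568, -0.003, -1.336]
force: [0.6, 0.1, -1.4]
grip_width: 0.0298
```

Emit:
{"op": "jog_arm", "data": {
  "targets": [
    [2, [-2, 0, 0.5], 0],
    [2, [-6, 0, 1.6], 0],
    [2, [-10, 0, 2.7], 0],
    [2, [-14, 0, 3.8], 0],
    [2, [-18, 0, 4.9], 0],
    [2, [-22, 0, 6], 0],
    [2, [-26, 0, 7], 0],
    [2, [-29, 0, 7.8], 0],
    [2, [-31, 0, 8.4], 0],
    [2, [-31.8, 0, 8.6], 0]
  ]
}}

```text
time_s: 7.85
ee_pos: [0.5131, 0.0535, 0.2184]
eef_rot: [-1.572, 0.0, -1.334]
force: [0.2, -0.1, -1.5]
grip_width: 0.0297
```

Emit:
{"op": "jog_arm", "data": {
  "targets": [
    [2, [0, 0, 0], 0],
    [2, [0, 0, 0], 0],
    [2, [0, 0, 0], 0],
    [2, [0, 0, 0], 0]
  ]
}}

```text
time_s: 8.25
ee_pos: [0.5136, 0.0511, 0.2194]
eef_rot: [-1.571, -0.0, -1.337]
force: [-1.2, 0.2, -1.2]
grip_width: 0.0294
```

```bash
python3 m.py; python3 - <<'E'
from h import *
T=pose(ctrl.get_obs()); c=shot("wrist"); save(c,"w3"); print(T.round(4).tolist())
P=(c["P"]-T[:3,3])@T[:3,:3]; np.savez("w3.npz",P=P,img=c["img"],T=T)
E
```

```text
[-1.17  0.22 -1.18] 0.029350922480369628
axis mm [-1.81  3.54] slopes deg [ 0.03 15.44] 5470 0.43
axis mm [-1.92  3.58] slopes deg [ 0.02 15.43] 5452 0.43
display 771 [ -2.1 -38.1  -3.6]
display normal deg [ -0.4  -66.46]
[[0.2319, 0.0, 0.9727, 0.5135], [-0.9727, -0.0, 0.2319, 0.0514], [0.0, -1.0, -0.0, 0.2194], [0.0, 0.0, 0.0, 1.0]]
```

View pics/w3.png

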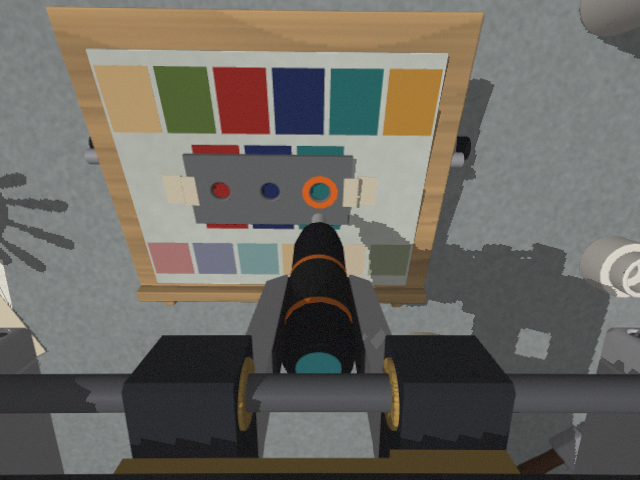

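The wrist view shows the ring at (320,192), the nose tip at (318,218), and the whole panel. I'll measure panel normal, ring and reader axis in this one camera's frame, so that its calibration error mostly cancels.

```bash
cat > rel.py <<'E'
from h import *
def rel(c,T,a,s,rx,verbose=1):
    P=(c["P"]-T[:3,3])@T[:3,:3];I=c["img"]
    x0,y0,x1,y1=rx
    m=np.zeros(I.shape[:2],bool);m[y0:y1,x0:x1]=1
    q=P[m&np.isfinite(P[...,0])]
    rng=np.random.default_rng(0);best=None
    for _ in range(300):
        t=q[rng.choice(len(q),3,False)];n=np.cross(t[1]-t[0],t[2]-t[0]);n/=np.linalg.norm(n)+1e-12
        k=abs((q-t[0])@n)<.0012
        if best is None or k.sum()>best.sum():best=k
    cc=q[best].mean(0);n=np.linalg.svd(q[best]-cc,full_matrices=False)[2][2];n*=-np.sign(n[1])  # out of panel (tool -y up)
    print("panel n",n.round(4),"deg dx/dy,dz/dy",np.degrees(np.arctan([n[0]/n[1],n[2]/n[1]])).round(2),best.sum(),"tilt",np.degrees(np.arccos(-n[1])).round(2))
    h=(P-cc)@n
    o=orange(I)&(abs(h-.004)<.004)
    v,u=np.nonzero(o);print("ring px",u.mean().round(1),v.mean().round(1),"h",(h[o].mean()*1e3).round(2),o.sum())
    w=P[o]; 
    # ring centre from ellipse of outer contour, ray to plate plane
    ct=max(cv2.findContours(o.astype(np.uint8),cv2.RETR_EXTERNAL,cv2.CHAIN_APPROX_NONE)[0],key=len);(eu,ev),ax,_=cv2.fitEllipse(ct)
    E=np.linalg.inv(T)@c["c2w"]; iu,iv=int(round(eu)),int(round(ev))
    d=E[:3,:3]@np.array([c["rx"][iv,iu],-c["ry"][iv,iu],-1]);O=E[:3,3]
    R_=O+d*((cc+.004*n-O)@n)/(d@n)
    print("ring tool mm: mean",(w.mean(0)*1e3).round(1),"ellipse",(R_*1e3).round(1),(eu,ev),ax)
    W=R_-.004*n; print("window tool mm",(W*1e3).round(1))
    if a is not None:
        A=np.array([a[0]/1e3,0,a[1]/1e3]);D=np.array([s[0],1,s[1]]);D/=np.linalg.norm(D)
        tip=A+.086*D; print("tip pred mm",(tip*1e3).round(1)," angle axis/normal",np.degrees(np.arccos(-D@n)).round(2))
        t=W-tip; print("shift to window mm",(t*1e3).round(1),"along n",(t@n*1e3).round(1))
    return P,cc,n,W
if __name__=="__main__":
    T=pose(ctrl.get_obs());c=shot("wrist");a,s,k,e=axis(T,c);print(a,np.degrees(np.arctan(s)))
    P,cc,n,W=rel(c,T,a,s,(100,50,440,145))
    rel(c,T,a,s,(70,15,440,285))
    # nose pixels: points beyond housing near predicted tip
    A=np.array([a[0]/1e3,0,a[1]/1e3]);D=np.array([s[0],1,s[1]]);D/=np.linalg.norm(D)
    L=(P-A)@D; r=np.linalg.norm((P-A)-L[...,None]*D,axis=-1)
    k=(r<.008)&(L>.064)&(L<.092); v,u=np.nonzero(k)
    print("nose n",k.sum(),"L max mm",(L[k].max()*1e3).round(1) if k.any() else '',"mean px",u.mean(),v.mean(),"vmin",v.min())
    K=c["camera_matrix"]
E
python3 rel.py
```

```text
[-1.78366009  3.54073011] [ 0.04014253 15.4381649 ]
panel n [-0.0033 -0.955  -0.2966] deg dx/dy,dz/dy [ 0.2  17.25] 28053 tilt 17.26
ring px 319.6 191.8 h 3.98 556
ring tool mm: mean [ -0.7 129.   39.7] ellipse [ -0.4 129.   39.7] (319.6410827636719, 191.99703979492188) (31.71403694152832, 34.41848373413086)
window tool mm [ -0.4 132.9  40.9]
tip pred mm [-1.7 82.9 26.4]  angle axis/normal 1.82
shift to window mm [ 1.3 50.  14.4] along n -52.0
panel n [-0.0033 -0.9537 -0.3007] deg dx/dy,dz/dy [ 0.2 17.5] 50453 tilt 17.5
ring px 319.6 191.9 h 4.19 557
ring tool mm: mean [ -0.8 129.1  39.6] ellipse [ -0.4 129.3  39.6] (319.6410827636719, 191.99703979492188) (31.71403694152832, 34.41848373413086)
window tool mm [ -0.4 133.1  40.8]
tip pred mm [-1.7 82.9 26.4]  angle axis/normal 2.07
shift to window mm [ 1.3 50.2 14.4] along n -52.2
nose n 108 L max mm 87.4 mean px 318.43518518518516 218.12037037037038 vmin 213
```

```bash
cat > chk.py <<'E'
from h import *
from scipy.optimize import least_squares
T=pose(ctrl.get_obs());c=shot("wrist");P=(c["P"]-T[:3,3])@T[:3,:3];I=c["img"].astype(int)
m=(abs(P[...,0]+.0018)<.011)&(P[...,2]>-.02)&(P[...,2]<.06)&(P[...,1]>-.03)&(P[...,1]<.055)
def f(p,Q):
    d=np.array([p[2],1,p[3]]);d/=np.linalg.norm(d);return np.linalg.norm(np.cross(Q-[p[0],0,p[1]],d),axis=1)-p[4]
for lo,hi in((-.03,.055),(-.03,.012),(.012,.055)):
    Q=P[m&(P[...,1]>lo)&(P[...,1]<hi)];p=[-.0018,.003,0,.27,.015]
    for _ in range(5):
        p=least_squares(f,p,args=(Q,),loss="soft_l1",f_scale=.0005).x;e=abs(f(p,Q));Q=Q[e<max(.001,3*np.median(e))]
    print(lo,hi,"free r: axis",(p[:2]*1e3).round(2),"deg",np.degrees(np.arctan(p[2:4])).round(2),"r",(p[4]*1e3).round(2),len(Q))
A=np.array([p[0],0,p[1]]);
# nose points
D=np.array([0,1,.285]);D/=np.linalg.norm(D);A=np.array([-.0018,0,.0035]);L=(P-A)@D;r=np.linalg.norm(P-A-L[...,None]*D,axis=-1)
k=(L>.063)&(L<.085)&(r<.0075);print("nose r mean",(r[k].mean()*1e3).round(2),"pts mean",(P[k].mean(0)*1e3).round(1),k.sum())
# display
b=(I[...,2]>I[...,0]+40)&(abs(P[...,0])<.02)&(abs(P[...,1])<.06)&(abs(P[...,2])<.05);q=P[b];q=q[abs(q[:,1]-np.median(q[:,1]))<.006]
X=np.c_[q[:,0],q[:,2],np.ones(len(q))];g=np.linalg.lstsq(X,q[:,1],rcond=None)[0];print("display plane slopes deg",np.degrees(np.arctan(-g[:2])).round(2),"extents",(q.min(0)*1e3).round(1),(q.max(0)*1e3).round(1))
v,u=np.nonzero(b);print("display px",u.min(),u.max(),v.min(),v.max())
E
python3 chk.py; python3 - <<'E'
import cv2;I=cv2.imread("pics/w3.png")[180:390,250:390];cv2.imwrite("pics/w3c.png",cv2.resize(I,(400,600),interpolation=cv2.INTER_NEAREST))
E
```

```text
-0.03 0.055 free r: axis [-1.83  4.  ] deg [ 0.13 15.35] r 14.64 4171
-0.03 0.012 free r: axis [-1.81  4.02] deg [ 0.14 16.34] r 14.77 2957
0.012 0.055 free r: axis [-1.91  4.43] deg [ 0.26 14.35] r 14.65 1284
nose r mean 4.61 pts mean [-1.7 76.  29. ] 90
display plane slopes deg [-0.12 15.73] extents [-11.1 -40.5  -9.3] [  7.  -35.5   2.5]
display px 295 341 227 372
```

View pics/w3c.png

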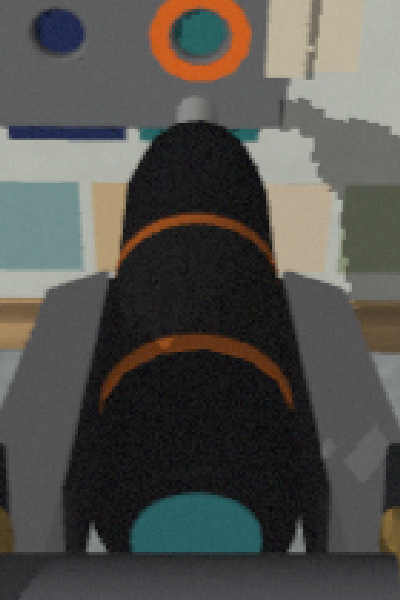

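The reader is still about 1.6° short of square: estimates of its tilt run from 15.3 to 16.3° against 17.3° for the panel. The crop shows that the housing's lower end tapers, so I trust the upper part and the nose more. I'm going back to the dock to add about 2.8 mm of tilt push.

Emit:
{"op": "jog_arm", "data": {
  "targets": [
    [2, [3, 0, -0.7], 0],
    [2, [7, 0, -1.7], 0],
    [2, [11, 0, -2.8], 0],
    [2, [15, 0, -3.9], 0],
    [2, [19, 0, -5], 0],
    [2, [23, 0, -6.1], 0],
    [2, [27, 0, -7.1], 0],
    [2, [30, 0, -7.7], 0],
    [2, [31.8, 0, -8.1], 0],
    [2, [31.8, 0, -8.1], 0]
  ]
}}

```text
time_s: 9.5
ee_pos: [0.5085, -0.2777, 0.219]
eef_rot: [-1.571, 0.0, -1.338]
force: [-0.9, -0.3, -1.6]
grip_width: 0.0297
```

Emit:
{"op": "jog_arm", "data": {
  "targets": [
    [2, [0, 0, 0], 0],
    [2, [0, 0, 0], 0],
    [2, [0, 3, 0], 0],
    [2, [0, 6, 0], 0],
    [2, [0, 8, 0], 0],
    [2, [0, 9, 0], 0],
    [2, [0, 10, 0], 0],
    [2, [0, 10, 0], 0],
    [2, [0, 10, 0], 0]
  ]
}}

```text
time_s: 10.4
ee_pos: [0.5091, -0.2762, 0.1203]
eef_rot: [-1.57, -0.001, -1.336]
force: [0.0, 0.1, -0.1]
grip_width: 0.0294
```

Emit:
{"op": "jog_arm", "data": {
  "targets": [
    [2, [0, 0, 0], 0],
    [2, [0, 0, -0.2], 0],
    [2, [0, 0, -0.4], 0],
    [2, [0, 0, -0.6], 0],
    [2, [0, 0, -0.78], 0],
    [2, [0, 0, -0.78], 0],
    [2, [0, 0, -0.78], 0]
  ],
  "grip_force": 5
}}

```text
time_s: 11.1
ee_pos: [0.5011, -0.2781, 0.1195]
eef_rot: [-1.571, -0.0, -1.336]
force: [1.2, 0.3, -1.6]
grip_width: 0.0293
```

```bash
python3 m.py; python3 chk.py
```

```text
[ 1.25  0.3  -1.6 ] 0.02934796311918963
axis mm [-1.8   4.04] slopes deg [-0.   17.07] 5704 0.43
axis mm [-1.82  4.06] slopes deg [ 0.07 17.08] 5695 0.43
display 724 [ -2.  -37.8  -4.1]
display normal deg [ 0.11 18.47]
-0.03 0.055 free r: axis [-1.85  4.5 ] deg [ 0.1  16.98] r 14.64 4341
-0.03 0.012 free r: axis [-1.83  4.52] deg [ 0.2  17.88] r 14.76 3084
0.012 0.055 free r: axis [-1.87  5.06] deg [ 0.15 15.9 ] r 14.6 1335
nose r mean 6.98 pts mean [-1.7 74.9 31.5] 82
display plane slopes deg [-0.24 18.05] extents [-10.8 -40.9  -9.5] [  6.6 -35.2   2. ]
display px 296 340 353 372
```

Now the full fit gives 17.1°, the upper half and display about 18°, against a panel of 17.3°: good. Back to the window.

Emit:
{"op": "jog_arm", "data": {
  "targets": [
    [2, [0, 0, 0], 0],
    [2, [0, 0, 0], 0],
    [2, [0, -2, 0], 0],
    [2, [0, -4, 0], 0],
    [2, [0, -6, 0], 0],
    [2, [0, -8, 0], 0],
    [2, [0, -10, 0], 0],
    [2, [0, -10, 0], 0]
  ],
  "grip_force": 15
}}

```text
time_s: 12.05
ee_pos: [0.5018, -0.2785, 0.2219]
eef_rot: [-1.568, -0.003, -1.336]
force: [-0.1, 0.1, -2.5]
grip_width: 0.0294
```

Emit:
{"op": "jog_arm", "data": {
  "targets": [
    [2, [-2, 0, 0.5], 0],
    [2, [-6, 0, 1.6], 0],
    [2, [-10, 0, 2.7], 0],
    [2, [-14, 0, 3.8], 0],
    [2, [-18, 0, 4.9], 0],
    [2, [-22, 0, 6], 0],
    [2, [-26, 0, 7], 0],
    [2, [-29, 0, 8], 0],
    [2, [-31, 0, 8.6], 0],
    [2, [-31.7, 0, 8.9], 0]
  ]
}}

```text
time_s: 13.05
ee_pos: [0.5136, 0.0526, 0.2183]
eef_rot: [-1.572, 0.0, -1.334]
force: [-0.6, -1.4, -1.1]
grip_width: 0.0296
```

Emit:
{"op": "jog_arm", "data": {
  "targets": [
    [2, [0, 0, 0], 0],
    [2, [0, 0, 0], 0],
    [2, [0, 0, 0], 0],
    [2, [0, 0, 0], 0]
  ]
}}

```text
time_s: 13.45
ee_pos: [0.514, 0.0501, 0.2194]
eef_rot: [-1.571, -0.0, -1.337]
force: [-1.0, 0.6, -1.6]
grip_width: 0.0297
```

```bash
python3 rel.py; python3 chk.py; python3 -c "
from h import *
o=ctrl.get_obs();print(o['ee_pos'],o['eef_rot'],o['force'])"
```

```text
[-1.78476738  4.05678979] [ 0.03929228 17.08878033]
panel n [-0.0027 -0.955  -0.2967] deg dx/dy,dz/dy [ 0.16 17.26] 27898 tilt 17.26
ring px 317.7 192.1 h 4.03 556
ring tool mm: mean [ -2.3 129.   39.4] ellipse [ -2.1 129.   39.7] (317.89288330078125, 192.1281280517578) (31.659448623657227, 34.48794174194336)
window tool mm [ -2.  132.8  40.9]
tip pred mm [-1.7 82.2 29.3]  angle axis/normal 0.21
shift to window mm [-0.3 50.6 11.5] along n -51.7
panel n [-0.003  -0.9537 -0.3007] deg dx/dy,dz/dy [ 0.18 17.5 ] 51184 tilt 17.5
ring px 317.7 192.2 h 4.34 557
ring tool mm: mean [ -2.3 129.1  39.3] ellipse [ -2.1 129.3  39.6] (317.89288330078125, 192.1281280517578) (31.659448623657227, 34.48794174194336)
window tool mm [ -2.  133.2  40.8]
tip pred mm [-1.7 82.2 29.3]  angle axis/normal 0.43
shift to window mm [-0.3 50.9 11.5] along n -52.0
nose n 121 L max mm 87.6 mean px 318.41322314049586 214.58677685950414 vmin 209
-0.03 0.055 free r: axis [-1.83  4.47] deg [ 0.07 17.01] r 14.68 4310
-0.03 0.012 free r: axis [-1.81  4.53] deg [ 0.11 17.99] r 14.77 3067
0.012 0.055 free r: axis [-1.82  4.8 ] deg [ 0.05 16.  ] r 14.79 1334
nose r mean 6.95 pts mean [-1.8 75.1 31.5] 83
display plane slopes deg [ 0.36 17.63] extents [-10.8 -40.5  -9.6] [  6.7 -35.1   1.9]
display px 296 340 354 372
[0.51394241 0.05044294 0.21944309] [-1.57080274e+00  4.77785373e-06 -1.33680769e+00] [ 0.33488979  0.59428607 -1.27221407]
```

Axis and panel normal now agree within 0.2–0.7°. I'm moving to about 12 mm off the paint and looking again.

Emit:
{"op": "jog_arm", "data": {
  "targets": [
    [2, [0, 1, 0.2], 0],
    [2, [0, 2, 0.4], 0],
    [2, [0, 3, 0.6], 0],
    [2, [0, 3.6, 0.75], 0],
    [2, [-0.03, 3.9, 0.8], 0],
    [2, [-0.03, 3.9, 0.8], 0],
    [2, [-0.03, 3.9, 0.8], 0],
    [2, [-0.03, 3.9, 0.8], 0]
  ]
}}

```text
time_s: 14.35
ee_pos: [0.5218, 0.0531, 0.1808]
eef_rot: [-1.57, -0.0, -1.336]
force: [0.4, 0.8, -1.8]
grip_width: 0.0295
```

```bash
python3 rel.py | sed -n 1,9p; python3 - <<'E'
from h import *
o=ctrl.get_obs();print(o['ee_pos'],o['force'])
c=shot("wrist");cv2.imwrite("pics/w4.png",cv2.resize(c["img"][150:290,250:390,::-1],(560,560),interpolation=cv2.INTER_NEAREST))
E
```

```text
[-1.79492974  4.06139448] [ 0.04716458 17.05674119]
panel n [-0.0031 -0.9559 -0.2938] deg dx/dy,dz/dy [ 0.18 17.09] 28652 tilt 17.09
ring px 319.3 206.8 h 3.72 516
ring tool mm: mean [-1.1 89.4 34.7] ellipse [-1.3 90.1 31.6] (319.4386901855469, 210.55538940429688) (30.97903823852539, 36.84799575805664)
window tool mm [-1.3 93.9 32.8]
tip pred mm [-1.7 82.2 29.3]  angle axis/normal 0.13
shift to window mm [ 0.4 11.7  3.5] along n -12.2
panel n [-0.0031 -0.9536 -0.3009] deg dx/dy,dz/dy [ 0.18 17.51] 58828 tilt 17.51
ring px 319.3 206.9 h 4.26 517
[0.52175968 0.05314621 0.18083117] [-0.33659883  0.58706179 -1.0280695 ]
```

View pics/w4.png

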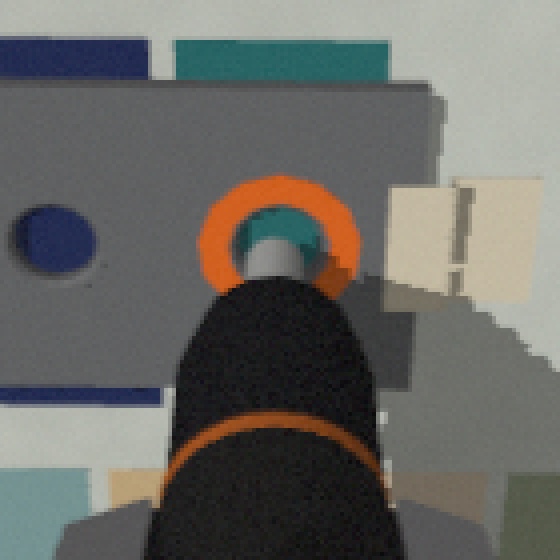

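The crop shows the nose (zoomed x≈275) nearly centred over the ring (≈280), with the teal paint visible through the hole. I'll shift 0.5 mm in x and advance along the axis to about 1 mm short of the expected contact.

Emit:
{"op": "jog_arm", "data": {
  "targets": [
    [2, [0.03, 0.2, 0.06], 0],
    [2, [0.05, 0.4, 0.12], 0],
    [2, [0.05, 0.6, 0.18], 0],
    [2, [0.05, 0.8, 0.24], 0],
    [2, [0.05, 1.0, 0.3], 0],
    [2, [0.05, 1.0, 0.3], 0],
    [2, [0.05, 1.0, 0.3], 0],
    [2, [0.05, 1.0, 0.3], 0]
  ]
}}

```text
time_s: 15.25
ee_pos: [0.5247, 0.0533, 0.1705]
eef_rot: [-1.571, -0.0, -1.336]
force: [0.4, -0.3, -1.2]
grip_width: 0.0298
```

```bash
cat > fz.py <<'E'
from h import *
F=[]
for k in range(6):
    c=shot("wrist");o=ctrl.get_obs();F.append(np.r_[o["force"],o["moment"]*10])
F=np.array(F);T=pose(o);print("F",F.mean(0).round(2),"sd",F.std(0)[:3].round(2),"along n",(F[:,:3].mean(0)@np.array([-.288,-.068,.955])).round(2),o["ee_pos"].round(4),o["time_s"])
a,s,_,_=axis(T,c);print(a.round(2),np.degrees(np.arctan(s)).round(2))
P=(c["P"]-T[:3,3])@T[:3,:3];
np.savez("last.npz",img=c["img"])
E
python3 fz.py
```

```text
F [-0.44  0.16 -0.82 -0.19  0.57 -0.27] sd [0.36 0.37 0.31] along n -0.67 [0.5247 0.0533 0.1705] 15.55
[-1.78  4.04] [1.000e-02 1.704e+01]
```

Emit:
{"op": "jog_arm", "data": {
  "targets": [
    [2, [0, 0.15, 0.045], 0],
    [2, [0, 0.29, 0.09], 0],
    [2, [0, 0.29, 0.09], 0],
    [2, [0, 0.29, 0.09], 0]
  ]
}}

```text
time_s: 15.95
ee_pos: [0.5256, 0.0536, 0.1676]
eef_rot: [-1.571, -0.0, -1.336]
force: [-0.2, 0.1, 1.4]
grip_width: 0.0294
```

```bash
python3 fz.py
```

```text
F [-0.52  0.22  0.3  -0.23  1.1  -0.08] sd [0.49 0.37 0.3 ] along n 0.43 [0.5256 0.0535 0.1676] 16.25
[-1.8   4.03] [ 0.03 17.05]
```

Emit:
{"op": "jog_arm", "data": {
  "targets": [
    [2, [0, 0.15, 0.045], 0],
    [2, [0, 0.29, 0.09], 0],
    [2, [0, 0.29, 0.09], 0],
    [2, [0, 0.29, 0.09], 0],
    [2, [0, 0.29, 0.09], 0]
  ]
}}

```text
time_s: 16.75
ee_pos: [0.5265, 0.0537, 0.1647]
eef_rot: [-1.571, -0.0, -1.336]
force: [-0.8, 0.3, 2.5]
grip_width: 0.0297
```

```bash
python3 fz.py; python3 fz.py; python3 rel.py | sed -n 2,7p; python3 - <<'E'
import numpy as np,cv2
I=np.load("last.npz")["img"];cv2.imwrite("pics/w5.png",cv2.resize(I[150:290,250:390,::-1],(560,560),interpolation=cv2.INTER_NEAREST))
E
```

```text
F [-0.66 -0.32  1.66 -0.19  1.19  0.04] sd [0.67 0.5  0.39] along n 1.8 [0.5265 0.0538 0.1647] 17.05
[-1.8   4.07] [ 0.05 17.06]
F [-0.82 -0.18  1.64 -0.12  0.9   0.01] sd [0.35 0.29 0.24] along n 1.81 [0.5265 0.0538 0.1647] 17.35
[-1.79  4.02] [ 0.06 17.06]
panel n [-0.004  -0.9562 -0.2926] deg dx/dy,dz/dy [ 0.24 17.01] 28022 tilt 17.02
ring px 318.6 214.7 h 3.65 453
ring tool mm: mean [-1.6 72.4 32.5] ellipse [-1.4 73.9 26.7] (318.6617736816406, 222.89743041992188) (34.269378662109375, 38.9373664855957)
window tool mm [-1.4 77.7 27.8]
tip pred mm [-1.7 82.2 29.3]  angle axis/normal 0.19
shift to window mm [ 0.4 -4.5 -1.5] along n 4.8
```

View pics/w5.png

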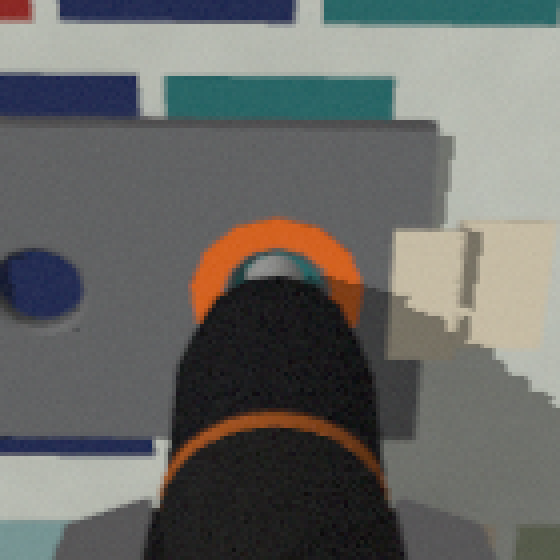

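The nose is inside the ringed hole with teal visible around it. Spring force is about 2.9 N, compression 4.8–5.4 mm, the axis is within about 0.5° of square, and everything is steady. I'm handing it in.

```bash
python3 -c "
from station import ctrl
print(ctrl.hand_in()); print(ctrl.get_obs()['time_s'])"
```

```text
the job is handed in; nothing more can be done
None
the job is handed in; nothing more can be done
```

I handed the job in at about 17.5 s with the reader's nose in the orange-ringed window, about half pushed in, and the gripper still holding it at 15 N. No verdict came back.

- **Getting it square:** The moves keep the tool pointing straight down, so I gripped the reader at mid band and pivoted it in a light grip against the dock's rim. The first pivot left it about 1.6° short of square, so I went back to the dock once to add more. Then I moved it to the window and advanced along the panel's normal in small steps.

- **Pressure:** The measured force along the normal corresponds to about 2.9 N of spring push. That means the nose is 4.8 mm in by geometry, or about 5.4 mm by force; half in is 5 mm.

- **Squareness:** The full-length fit puts the axis within 0.2° of the panel normal. The fits disagree a little. Fitting only part of the housing gave 16.0° to 18.0° of tilt. The panel measured 17.0–17.5° with the wrist camera, but 16.6° with the scene camera. The true error could therefore be up to about 1°.

- **Position:** The nose is inside the window with the teal paint visible around it, about 0.4 mm off centre across. The reader did not shift in the jaws while pressing.

- **Other things on the table:** The gripper stayed clear of the easel and the other items in the views I looked at. I did not take a final picture of the whole table.

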